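# Lock the roller support in the bench receiver with hitch pin and R-clip

### The job

Lock the roller support into the bench receiver. Push the bent hitch pin gently sideways through the square tube until its shoulder sits against the tube, then take the spring R-clip by its red head out of the wooden block and press it straight down over the end of the pin, straight leg through the pin's cross-hole, until the bowed leg snaps round under the shank. Where the pin stands in its slots varies, so feel for it and for its hole instead of forcing anything (the wire bends if it is jammed), then let go and leave the clip standing upright on the pin.

Things in the scene. Friction and masses are not known exactly. Their poses are not given: they have to be found in the camera images.
- receiver: Dark blue square tube, 40 mm wide, 150 long along its x, on two feet bolted to the bench; a grey support arm with a black roller (up to 106 mm high) leaves its far (+x) end; fixed. Origin on the bench under the middle of the tube; z up. Tube top 70 mm up (collar at x = 65 to 79 mm: 74 mm). Feet, under 13 mm high beside the tube, begin 33 mm from x = 0. A drawer carcass (walls 99 mm high) stands to its +y.
- hitch_pin (a joint): Zinc-plated bent hitch pin, 16 mm thick, 50 mm above the bench, crossing the tube along the receiver's y. Value: metres still to go toward +y; 0 is home, its shoulder (26 mm disc, 5 mm thick) against the tube's -y wall. Slides with about 3 N friction. Starts 14 to 22 mm out, its cross-hole still inside the tube. Its red-dipped handle hangs straight down and keeps the cross-hole vertical.
- pin_entry (a point): Fixed point of the receiver: middle of the slot in the tube's -y wall, 50 mm above the bench; axes as the receiver. The slots set the arm's reach: the pin is nipped up to 12 mm to +x or -x of here (unknown, does not shift sideways). Its handle, a 16 mm rod hanging from 50 down to 7 mm above the bench, has its outer (-y) face, which is pushed, 23 mm to -y of here when home, plus the joint value otherwise.
- pin_exit (a point): Fixed point of the receiver, 8 mm outside the middle of the slot in its +y wall, 50 mm above the bench; axes as the receiver. With the pin home its vertical cross-hole (5 mm square, slightly countersunk, through the round 16 mm shank, 8 mm up to the shank's top) lies here in y and z, but up to 12 mm to +x or -x, as the pin does: find it by touching pin or handle, or by eye. The pin ends 13.5 mm further out.
- clip_grip (a point): Centre of the R-clip's red dipped head (22 mm along x, 9 thick along y, 26 high along z: take it across the 9 mm). Clip axes: z up the legs, x from straight to bowed leg. Straight leg: 4 mm round wire, its axis at x = -6.3 mm from here, round end 94 mm below. The clip starts upright in a 22 mm deep hole, its leg's end 12 mm above the bench; lift it high enough to clear the carcass walls.
- clip_seat (a point): Point on the clip's straight leg, 51 mm below the head's centre and 43 above the leg's end, that comes to the pin's axis when seated; axes as clip_grip. The bowed leg springs in the clip's xz plane, which must stand across the pin (clip y along receiver y), bow to either side. The bow's flared end is 19 mm below here. Pressing it over the shank takes 4 to 8 N, then it snaps and pulls itself on for the last 10 mm.
- clip_block: Drilled hardwood block, 46 x 110 x 34 mm high, stands fixed inside the drawer carcass (walls 99 mm high); origin under its centre, long side along its y. The clip stands in the hole at y = -30 mm, x = 0, its own axes along the block's; a short spare pin and a brass pin stand at y = +30 mm, up to 60 mm above the bench.

How it is judged (in metres and radians):
On the way, in this order (a step that is already met when the one before it is completed fails the run):
1. the hitch pin is pushed home, within 2 mm (value of joint hitch_pin below 0.002 m), for 0.2 s.
2. the clip is snapped on: let go, it stays on the pin by itself (z of clip_seat in the frame of pin_exit between -0.004 and 0.004 m and y of clip_seat in the frame of pin_exit between -0.005 and 0.005 m and x of clip_seat in the frame of pin_exit between -0.015 and 0.015 m and angle between clip_seat's own z axis and vertical below 0.3 rad and value of joint hitch_pin below 0.003 m and contact force between clip and the fingers below 0.1 N), for 0.2 s.
At the end, for the whole second after the job is handed in: The hitch pin is home within 3 mm; the clip sits upright (within 0.3 rad) on it, straight leg through the cross-hole: its seat point within 4 mm of pin_exit in height, 5 mm along the pin and 15 mm along the slots (wherever the pin stands); it is released and at rest (all of step 2 and linear speed of clip below 0.02 m/s); the robot touches nothing.
It fails at once if the clip is jammed against the pin or receiver with more than 45 N (bent wire) (contact force between clip and receiver above 45 N).
It fails at once if the robot presses on the receiver or its pin with more than 45 N (contact force between any of the fingers, the arm and receiver above 45 N).
It also fails if it takes over 72 s, if anything falls off the work surface, if the arm or the gripper's body presses on something with over 40 N, if the wrist force passes 120 N, or if a joint passes its speed limit or range.

### The arm

A 6-joint arm with a two-finger parallel gripper is mounted at the origin on the work surface; the furniture and walls round the work are solid. World frame = base frame: x ahead of the robot, y to its left, z up, the work surface at z = 0. Lengths are in m, angles in degrees, forces in N, time in s.
With the tool pointing down it reaches from about 0.25 to 0.725 m from the base axis. Payload 9.7 kg.
Tool frame: the origin (TCP) lies at the very end of the fingers, on their centre line; the grasp point (between the pads) lies grasp_offset behind it (grasp_offset is the distance from the TCP to the grasp point, in m); z points along the fingers, y is the line along which they close (so a half turn about z gives the same grasp; the last joint's range is limited). The gripper opens to 85 mm and grips with 20 to 120 N. Pads are 22 mm wide; open, the fingers measure 114 mm over their backs; the gripper's body (76 mm by 85 mm) begins 54 mm behind the grasp point. The pads swing forward as they close: fully open they stand 13 mm farther back than shut.
Start: joints at [77.006, 4.979, 10.078, 95.1, 0, 90], TCP at [0.124, 0.536, 0.231] pointing down, gripper open.
Joint ranges: [-179.16, 179.16], [-48.56, 103.87], [-65.8, 70.77], [-126.05, 130.52], [-82.76, 87.17], [-180, 180]. Speed limits (degrees/s): [127.2, 127.2, 147.25, 180, 180, 180].

### API

Orientations are given as [roll, pitch, yaw] about the fixed x, y, z axes, in that order (R = Rz(yaw) Ry(pitch) Rx(roll)).
In Python, from workcell import get_obs, camera, calibration, job_done, recognise, cut_out, mark_of, grasp_offset gives the robot as it stands.
- The arm moves only by the tool servo_tool, never from a script. Its argument "moves" is a list of rows, each a list of 3 entries, a list of its own where there are three numbers: the turn, a rotation vector about the tool's x, y, z in degrees, then the shift along the tool's x, y, z in m, then the opening in per cent of the stroke, from 0 (shut) to 100 (fully open). In form: [[[ax, ay, az], [x, y, z], claw], ...]. A call has 1 to 12 rows; each row shifts and turns the commanded pose from where the row before left it, along the tool's axes as they then stand; what a row does not reach is not made up. A row lasts 1/10 s, in which the tool goes at most 50 mm and 8.59 degrees, less where a joint would pass 70% of its speed; a pose out of reach is approached as far as the arm can. A call is refused whole if a number of a shift passes 0.05 or a number of a turn 8.59, either way. A call with a gripper value outside its range is refused whole. The fingers move at their own pace and stop on an object; "force" is the grip in N (left out, the last holds). Time passes only in rows, so rows that do not move let the fingers close. It gives the time, the measured TCP pose, the force, the opening and the grip force at its end, in the units of the state.
- get_obs(): the state, without advancing time (a new reading comes with each control period).
- camera(name): name is "scene" or "top" or "wrist"; returns (picture, depth): 384x512x3 uint8, red, green, blue; 384x512 float32, m along the optical axis (not along the pixel's ray), 0 where there is no reading.
- calibration(name): a dict with "camera_matrix" (3x3 intrinsics, pixels), "R" (3x3) and "t" (3): a world point X has camera coordinates R X + t. Camera axes: x right, y down, z forward; pixel columns grow to the right and rows downward; lengths in m; the calibration is good to about 2 mm. A picture is of the moment at which its call begins: read the wrist's pose just before it. calibration takes no time and is no camera call; for the wrist camera it gives the pose at the moment of the call.
- job_done(): hands the job in; it is judged then, once.
Trained networks look in the newest picture that a camera, given by its name, has taken for a name from the list of things; names that differ only in an ending like _2 or _b are one class to them, and where a whole thing is asked for, a point or a joint stands for the part that bears it (a point fixed in the world has none). Each returns a list of dicts, best first, with "score" (0 to 1); they miss things now and then, are a little off and sometimes report something else, mostly with a low value. They report only what shows in the picture. A call takes as long as a camera call.
- recognise(name, camera): "xyz" ([x, y, z] in m, in the coordinates of the camera as it stood for that picture, good to about 4 mm: the middle of the surface that is visible of it).
- cut_out(name, camera): "mask" (384x512 bool, what is visible of it).
- mark_of(name, camera): "xyz" ([x, y, z] in m, in the coordinates of the camera as it stood for that picture, good to about 4 mm: a listed point, or the origin of a listed thing).
The state is a dict: "time": time; "q": joint angles; "qd": joint speeds; "joint_efforts": joint torques, N m; "ee_pos": TCP position; "tcp_rot": TCP orientation; "wrist_force": force on the tool from outside, world axes, zero at the start; "torque": the same for the moment, N m; "opening": finger opening in m; "grasp_force": force on a finger pad.
Only numpy, scipy, OpenCV 4.12 (cv2) and the standard library are available. Lean on these libraries where they do the work, as an engineer would, in place of code of your own. Each camera call takes 0.05 s, during which the arm holds its last target. There are 200 camera calls.

## Working session

There is one attempt and no reset: what is moved stays moved. The work goes in short steps, Python scripts to look and compute and a tool call to move; the robot and the scene stay as the last step left them, time stands still between calls to the robot, and variables do not carry over. Pictures are saved under pics/ and viewed, at most 10 in all, crops included, and the job is handed in when it is done.

Besides the shell and the picture viewer there is one more tool, called by a JSON object that holds its "name" and its "arguments", one argument or row to a line. servo_tool: Moves the arm, as the interface text tells. Its arguments: {"type":"object","properties":{"moves":{"type":"array"},"force":{"type":"number"}},"required":["moves"]}

```bash
ls; mkdir -p pics; cat > h.py <<'E'
import numpy as np, cv2
from workcell import *
from scipy.spatial.transform import Rotation as Ro
def w(p,cam):
    c=calibration(cam); return np.array(c["R"]).T@(np.array(p)-np.array(c["t"]))
def save(img,n): cv2.imwrite("pics/"+n,img[:,:,::-1])
E
python3 - <<'E'
from h import *
np.set_printoptions(precision=4,suppress=True)
o=get_obs();print(o,grasp_offset)
ims=[]
for c in ["scene","top"]:
    im,d=camera(c);ims.append(im)
    for n in ["receiver","hitch_pin","pin_entry","pin_exit","clip_grip","clip_seat","clip_block"]:
        r=mark_of(n,c)
        print(c,n,[(round(a["score"],2),w(a["xyz"],c)) for a in r[:2]])
save(ims[0],"s0.png");save(ims[1],"t0.png")
E
```

```text
pics
{'time': 0.0, 'q': array([77.0041,  5.0098, 10.0349, 95.0987,  0.0011, 90.0001]), 'qd': array([-0.0108, -0.1061,  0.0407, -0.0154,  0.0524, -0.0704]), 'joint_efforts': array([  0.0001, -52.0388,  46.4806,   0.0164,  -0.    ,  -0.    ]), 'ee_pos': array([0.1236, 0.5357, 0.2306]), 'tcp_rot': array([-179.9264,   -0.0011,  167.004 ]), 'wrist_force': array([ 0.0413, -0.1703,  0.4364]), 'torque': array([ 0.0295, -0.0002,  0.004 ]), 'grasp_force': 0.0, 'opening': 0.0854049170364855} 0.0187
scene receiver [(0.75, array([ 0.6197, -0.0262,  0.002 ]))]Traceback (most recent call last):
  File "<stdin>", line 8, in <module>
ValueError: it knows: clip_block, clip_grip, clip_seat, pin_entry, pin_exit, receiver
```

```bash
python3 - <<'E'
from h import *
np.set_printoptions(precision=4,suppress=True)
ims=[]
for c in ["scene","top"]:
    im,d=camera(c);ims.append(im)
    for n in ["receiver","pin_entry","pin_exit","clip_grip","clip_seat","clip_block"]:
        r=mark_of(n,c)
        print(c,n,[(round(a["score"],2),w(a["xyz"],c)) for a in r[:2]])
    for n in ["receiver","hitch_pin","clip_block"]:
        try: print(c,n,[(round(a["score"],2),w(a["xyz"],c)) for a in recognise(n,c)[:2]])
        except Exception as e: print(e)
save(ims[0],"s0.png");save(ims[1],"t0.png");print(get_obs()['time'])
E
```

```text
scene receiver []
scene pin_entry [(0.95, array([ 0.6205, -0.0388,  0.0489])), (0.63, array([0.5623, 0.169 , 0.0516]))]
scene pin_exit [(0.78, array([0.622 , 0.007 , 0.0498])), (0.66, array([ 0.5575,  0.2028, -0.0023]))]
scene clip_grip [(0.78, array([0.5673, 0.1723, 0.1064]))]
scene clip_seat [(0.82, array([0.5632, 0.1737, 0.0535])), (0.43, array([0.5677, 0.1696, 0.1065]))]
scene clip_block [(0.78, array([ 0.5586,  0.2041, -0.0039]))]
scene receiver [(0.73, array([ 0.6643, -0.0405,  0.0658]))]
scene hitch_pin [(0.76, array([ 0.6006, -0.071 ,  0.0473]))]
scene clip_block [(0.58, array([0.5488, 0.1938, 0.0316]))]
top receiver [(0.85, array([ 0.6212, -0.02  , -0.0021]))]
top pin_entry [(0.67, array([ 0.6155, -0.0447,  0.0489]))]
top pin_exit [(0.89, array([0.626 , 0.0059, 0.0517]))]
top clip_grip [(0.51, array([0.5699, 0.1691, 0.1053]))]
top clip_seat [(0.52, array([0.5644, 0.1697, 0.0575])), (0.52, array([ 0.617 , -0.0411,  0.0486]))]
top clip_block [(0.68, array([0.5586, 0.2038, 0.0064]))]
top receiver [(0.62, array([ 0.6735, -0.0262,  0.0674]))]
top hitch_pin [(0.58, array([ 0.6123, -0.0588,  0.0564]))]
top clip_block [(0.88, array([0.5573, 0.2047, 0.0383]))]
1.1
```

View pics/s0.png

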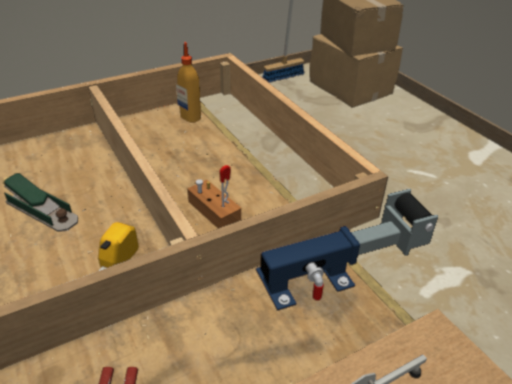

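View pics/t0.png

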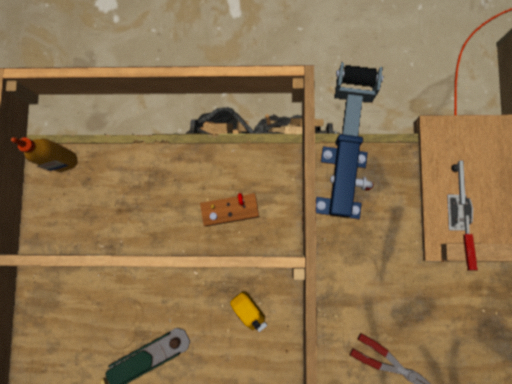

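```bash
cat >> h.py <<'E'
def cloud(cam):
    im,d=camera(cam); c=calibration(cam); K=np.array(c["camera_matrix"])
    v,u=np.indices(d.shape); X=np.stack([(u-K[0,2])/K[0,0]*d,(v-K[1,2])/K[1,1]*d,d],-1)
    P=(X-np.array(c["t"]))@np.array(c["R"]); P[d==0]=np.nan
    return im,P
def rect(Q):
    (c,s,a)=cv2.minAreaRect((Q[:,:2]*1000).astype(np.float32)); return np.round([*c,*s,a],1)
E
python3 - <<'E'
from h import *
np.set_printoptions(precision=4,suppress=True)
for cam in ["top","scene"]:
    im,P=cloud(cam)
    x,y,z=P[...,0],P[...,1],P[...,2]
    m=(abs(z-.07)<.003)&(abs(x-.62)<.09)&(abs(y+.023)<.04)
    Q=P[m];print(cam,"tube",m.sum(),rect(Q),Q.mean(0))
    m=(abs(z-.034)<.004)&(abs(x-.558)<.08)&(abs(y-.204)<.08)
    Q=P[m];print("block",m.sum(),rect(Q),Q.mean(0))
    r,g,b=[im[...,i].astype(int) for i in range(3)]
    m=(r>110)&(g<r*.45)&(b<r*.45)&(abs(x-.567)<.05)&(abs(y-.17)<.05)&(z>.07)
    Q=P[m];print("head",m.sum(),rect(Q),Q.mean(0),Q.max(0))
    m=(r>110)&(g<r*.45)&(b<r*.45)&(abs(x-.62)<.05)&(abs(y+.07)<.06)
    Q=P[m];print("handle",m.sum(),Q.mean(0),Q.min(0),Q.max(0))
    m=(z>.03)&(z<.065)&(abs(x-.62)<.03)&(y<-.05)&(y>-.12)
    Q=P[m];print("pin",m.sum(),Q.mean(0) if len(Q) else 0,Q[:20])
    m=(z>.09)&(z<.103)&(abs(x-.60)<.02)&(y>0.0)&(y<.1)
    Q=P[m];print("wall",m.sum(),Q.min(0),Q.max(0))
E
```

```text
top tube 1511 [622.8 -23.7  46.5 160.3  83.8] [ 0.6187 -0.0211  0.0697]
block 1181 [558.1 202.3  46.6 110.3  10.3] [0.5574 0.2017 0.0337]
head 48 [570.  173.2  19.9   7.4   1.4] [0.5698 0.1734 0.1184] [0.5799 0.1771 0.1231]<stdin>:14: RuntimeWarning: Mean of empty slice.
  ret = um.true_divide(
Traceback (most recent call last):
ValueError: zero-size array to reduction operation minimum which has no identity
```

```bash
python3 - <<'E'
from h import *
np.set_printoptions(precision=4,suppress=True)
for cam in ["top","scene"]:
    im,P=cloud(cam)
    x,y,z=P[...,0],P[...,1],P[...,2]
    m=(abs(z-.07)<.003)&(abs(x-.605)<.06)&(abs(y+.023)<.04)
    Q=P[m];print(cam,"tube",m.sum(),rect(Q),Q.mean(0))
    # width centre per x-slice
    C=[]
    for a in np.arange(.56,.66,.005):
        q=Q[abs(Q[:,0]-a)<.003]
        if len(q)>5: C.append([a,q[:,1].min(),q[:,1].max()])
    C=np.array(C); print("edges",np.degrees(np.arctan(np.polyfit(C[:,0],C[:,1],1)[0])),np.degrees(np.arctan(np.polyfit(C[:,0],C[:,2],1)[0])),np.polyval(np.polyfit(C[:,0],C[:,1:].mean(1),1),.62))
    r,g,b=[im[...,i].astype(int) for i in range(3)]
    red=(r>80)&(g<r*.6)&(b<r*.6)
    m=red&(abs(x-.62)<.05)&(abs(y+.08)<.05)
    Q=P[m];print("handle",m.sum(),len(Q) and (Q.mean(0),Q.min(0),Q.max(0)))
    m=(z>.02)&(z<.065)&(abs(x-.62)<.04)&(y<-.052)&(y>-.12)
    Q=P[m];print("pin",m.sum(),Q[:40])
    m=(z>.09)&(z<.103)&(abs(x-.61)<.03)&(y>0.0)&(y<.1)
    Q=P[m];print("wall",m.sum(),len(Q) and (Q.min(0),Q.max(0)))
    m=(z>.02)&(z<.06)&(abs(x-.62)<.04)&(y>.005)&(y<.03)
    print("exit",P[m][:20])
E
```

```text
top tube 1226 [605.7 -19.3  39.5 123.6  81.8] [ 0.6053 -0.0194  0.0696]
edges -7.7387594512811635 -8.023035362392886 -0.021254773521722073
handle 1 (array([ 0.5981, -0.0712,  0.0369]), array([ 0.5981, -0.0712,  0.0369]), array([ 0.5981, -0.0712,  0.0369]))
pin 122 [[ 0.6193 -0.0575  0.0514]
 [ 0.6183 -0.0581  0.0579]
 [ 0.6187 -0.0605  0.0555]
 [ 0.6168 -0.0568  0.0548]
 [ 0.6164 -0.0581  0.0576]
 [ 0.6168 -0.0605  0.0549]
 [ 0.6164 -0.062   0.0572]
 [ 0.6152 -0.0533  0.0526]
 [ 0.615  -0.0549  0.0543]
 [ 0.6151 -0.057   0.0535]
 [ 0.6138 -0.0573  0.0616]
 [ 0.6138 -0.0592  0.0618]
 [ 0.6141 -0.0615  0.0596]
 [ 0.6128 -0.0527  0.0559]
 [ 0.6124 -0.0542  0.0582]
 [ 0.6128 -0.0565  0.0556]
 [ 0.6123 -0.0577  0.0593]
 [ 0.6121 -0.0613  0.0606]
 [ 0.6109 -0.0527  0.0558]
 [ 0.6108 -0.0544  0.0565]
 [ 0.6107 -0.0563  0.0568]
 [ 0.61   -0.0573  0.0613]
 [ 0.6098 -0.0589  0.0628]
 [ 0.6104 -0.0615  0.0589]
 [ 0.6114 -0.0647  0.0524]
 [ 0.6115 -0.0668  0.0515]
 [ 0.6115 -0.0686  0.0517]
 [ 0.609  -0.0526  0.0557]
 [ 0.6088 -0.0544  0.0566]
 [ 0.6088 -0.0562  0.0568]
 [ 0.608  -0.0571  0.062 
[... 1107 characters left out ...]
6144 -0.0614  0.0592]
 [ 0.5983 -0.0576  0.0616]
 [ 0.6005 -0.0574  0.0602]
 [ 0.6011 -0.059   0.0614]
 [ 0.6027 -0.0594  0.061 ]
 [ 0.6044 -0.0596  0.0604]
 [ 0.6065 -0.0595  0.0592]
 [ 0.6066 -0.0617  0.0612]
 [ 0.6086 -0.0616  0.0601]
 [ 0.6101 -0.0621  0.0598]
 [ 0.6116 -0.0626  0.0595]
 [ 0.614  -0.0621  0.0578]
 [ 0.6165 -0.0616  0.056 ]
 [ 0.5976 -0.0565  0.0587]
 [ 0.5988 -0.0574  0.059 ]
 [ 0.5995 -0.0589  0.06  ]
 [ 0.6013 -0.059   0.0592]
 [ 0.6014 -0.0612  0.0612]
 [ 0.6032 -0.0613  0.0604]
 [ 0.6046 -0.062   0.0603]
 [ 0.6066 -0.0619  0.0592]
 [ 0.6091 -0.0613  0.0574]
 [ 0.6109 -0.0615  0.0566]]
wall 387 (array([0.58  , 0.0357, 0.0901]), array([0.64  , 0.0576, 0.1003]))
exit []
```

{"name": "servo_tool", "arguments": {
  "moves": [
    [[0,0,7.7],[0,0,0],60],
    [[0,0,7.7],[0,0,0],60],
    [[0,0,7.7],[0,0,0],60],
    [[0,0,7.7],[0,0,0],60],
    [[0,0,7.7],[0,0,0],60],
    [[0,0,7.7],[0,0,0],60],
    [[0,0,7.7],[0,0,0],60],
    [[0,0,7.7],[0,0,0],60],
    [[0,0,7.7],[0,0,0],60],
    [[0,0,7.7],[0,0,0],60],
    [[0,0,7.7],[0,0,0],60]
  ]
}}

```text
time: 2.35
ee_pos: [0.1237, 0.5359, 0.2313]
tcp_rot: [-180.0, -0.0, 82.0]
wrist_force: [0.7, -0.4, 0.0]
opening: 0.051
grasp_force: 0.0
```

{"name": "servo_tool", "arguments": {
  "moves": [
    [[0,0,0],[-0.0278,0.0278,0],50],
    [[0,0,0],[-0.0278,0.0278,0],50],
    [[0,0,0],[-0.0278,0.0278,0],50],
    [[0,0,0],[-0.0278,0.0278,0],50],
    [[0,0,0],[-0.0278,0.0278,0],50],
    [[0,0,0],[-0.0278,0.0278,0],50],
    [[0,0,0],[-0.0278,0.0278,0],50],
    [[0,0,0],[-0.0278,0.0278,0],50],
    [[0,0,0],[-0.0278,0.0278,0],50],
    [[0,0,0],[-0.0278,0.0278,0],50]
  ]
}}

```text
time: 3.35
ee_pos: [0.3626, 0.2218, 0.2315]
tcp_rot: [180.0, -0.0, 82.3]
wrist_force: [1.3, 1.1, -0.3]
opening: 0.0429
grasp_force: 0.0
```

{"name": "servo_tool", "arguments": {
  "moves": [
    [[0,0,0],[-0.0278,0.0278,0],50],
    [[0,0,0],[-0.0278,0.0278,0],50],
    [[0,0,0],[-0.0278,0.0278,0],50],
    [[0,0,0],[-0.0278,0.0278,0],50],
    [[0,0,0],[-0.0278,0.0278,0],50],
    [[0,0,0],[-0.0278,0.0278,0],50],
    [[0,0,0],[-0.0278,0.0278,0],50],
    [[0,0,0],[-0.0278,0.0278,0],50],
    [[0,0,0],[-0.0278,0.0278,0],50],
    [[0,0,0],[-0.0278,0.0278,0],50],
    [[0,0,0],[0,0,0],50],
    [[0,0,0],[0,0,0],50]
  ]
}}

```text
time: 4.55
ee_pos: [0.6003, -0.0902, 0.2305]
tcp_rot: [-179.9, -0.0, 82.2]
wrist_force: [0.3, 0.4, -0.1]
opening: 0.0426
grasp_force: 0.0
```

```bash
python3 - <<'E'
from h import *
np.set_printoptions(precision=4,suppress=True)
o=get_obs();print(o['time'],o['q'],o['ee_pos'],o['tcp_rot'],o['opening'],o['wrist_force'])
im,P=cloud("wrist");save(im,"w1.png")
x,y,z=P[...,0],P[...,1],P[...,2]
ux=np.array([.991,-.134]);uy=np.array([.134,.991])
O=np.array([.619,-.0224])
L=np.stack([(P[...,:2]-O)@ux,(P[...,:2]-O)@uy,z],-1)
m=(abs(z-.07)<.003)&(abs(L[...,0])<.06)&(abs(L[...,1])<.04)
Q=P[m];print("tube",m.sum(),len(Q) and (rect(Q),rect(L[m])))
r,g,b=[im[...,i].astype(int) for i in range(3)]
m=(r>80)&(g<r*.6)&(b<r*.6)&(L[...,1]<-.04)&(abs(L[...,0])<.04)
print("handle",m.sum(),np.percentile(L[m],[0,10,50,90,100],axis=0) if m.any() else 0)
m=(z>.052)&(z<.066)&(abs(L[...,0])<.04)&(L[...,1]<-.028)&(L[...,1]>-.09)
print("pin",m.sum(),np.percentile(L[m],[0,5,50,95,100],axis=0) if m.any() else 0)
for n in ["pin_entry","pin_exit"]:
    print(n,[(round(a["score"],2),w(a["xyz"],"wrist")) for a in mark_of(n,"wrist")[:2]])
c=calibration("wrist");print(-np.array(c["R"]).T@c["t"])
E
```

```text
4.55 [-8.546  13.1467 19.2134 96.1462  0.0082 89.2291] [ 0.6003 -0.0902  0.2305] [-179.9206   -0.0092   82.2249] 0.04263150280817675 [ 0.2608  0.4043 -0.075 ]
tube 4166 (array([619.3, -20.6,  38.4, 119.9,  82.3]), array([  0. ,   1.8, 119.9,  38.4,   0. ]))
handle 14 [[-0.0157 -0.1532  0.0056]
 [-0.0157 -0.0546  0.0392]
 [-0.0071 -0.0507  0.0405]
 [-0.001  -0.0477  0.0425]
 [ 0.0241 -0.0466  0.0469]]
pin 231 [[-0.0201 -0.0507  0.052 ]
 [-0.0177 -0.0469  0.053 ]
 [-0.0085 -0.0358  0.0565]
 [ 0.0007 -0.0291  0.0623]
 [ 0.0032 -0.0281  0.0636]]
pin_entry [(0.67, array([ 0.6162, -0.0363,  0.0442]))]
pin_exit [(0.76, array([0.6194, 0.0093, 0.0507]))]
[ 0.6081 -0.0192  0.3735]
```

View pics/w1.png

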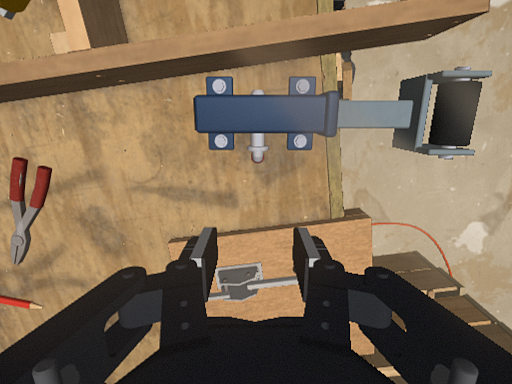

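{"name": "servo_tool", "arguments": {
  "moves": [
    [[0,0,0],[0.0147,0.0008,0.01],50],
    [[0,0,0],[0,0,0.025],50],
    [[0,0,0],[0,0,0.025],50],
    [[0,0,0],[0,0,0.025],50],
    [[0,0,0],[0,0,0.025],50],
    [[0,0,0],[0,0,0.025],50],
    [[0,0,0],[0,0,0.025],50],
    [[0,0,0],[0,0,0.02],50],
    [[0,0,0],[0,0,0.015],50],
    [[0,0,0],[0,0,0.0135],50],
    [[0,0,0],[0,0,0],50],
    [[0,0,0],[0,0,0],50]
  ]
}}

```text
time: 5.9
ee_pos: [0.6032, -0.0748, 0.0233]
tcp_rot: [180.0, -0.0, 82.3]
wrist_force: [0.4, 0.6, -0.5]
opening: 0.0427
grasp_force: 0.0
```

{"name": "servo_tool", "arguments": {
  "moves": [
    [[0,0,0],[0,0,0],38],
    [[0,0,0],[0,0,0],34],
    [[0,0,0],[0,0,0],31],
    [[0,0,0],[0,0,0],28],
    [[0,0,0],[0,0,0],26],
    [[0,0,0],[0,0,0],24],
    [[0,0,0],[0,0,0],24]
  ],
  "force": 20
}}

```text
time: 6.6
ee_pos: [0.603, -0.0751, 0.0228]
tcp_rot: [-180.0, -0.0, 82.3]
wrist_force: [0.7, 0.2, 0.2]
opening: 0.0205
grasp_force: 0.0
```

{"name": "servo_tool", "arguments": {
  "moves": [
    [[0,0,0],[0,0,0],22],
    [[0,0,0],[0,0,0],21],
    [[0,0,0],[0,0,0],20],
    [[0,0,0],[0,0,0],20]
  ]
}}

```text
time: 7.0
ee_pos: [0.6037, -0.0753, 0.023]
tcp_rot: [179.9, 0.0, 82.3]
wrist_force: [4.7, -1.5, -0.8]
opening: 0.0174
grasp_force: 2.6
```

{"name": "servo_tool", "arguments": {
  "moves": [
    [[0,0,0],[0,0,0],19],
    [[0,0,0],[0,0,0],18],
    [[0,0,0],[0,0,0],17],
    [[0,0,0],[0,0,0],17],
    [[0,0,0],[0,0,0],17]
  ]
}}

```text
time: 7.5
ee_pos: [0.6044, -0.0754, 0.0232]
tcp_rot: [179.8, 0.0, 82.3]
wrist_force: [7.7, -2.2, -2.9]
opening: 0.015
grasp_force: 14.0
```

{"name": "servo_tool", "arguments": {
  "moves": [
    [[0,0,0],[0,0.001,0],17],
    [[0,0,0],[0,0.0005,0],17],
    [[0,0,0],[0,0,0],17],
    [[0,0,0],[0,0,0],17]
  ]
}}

```text
time: 7.9
ee_pos: [0.6047, -0.0753, 0.023]
tcp_rot: [180.0, 0.0, 82.3]
wrist_force: [4.6, -2.1, -0.7]
opening: 0.015
grasp_force: 14.0
```

{"name": "servo_tool", "arguments": {
  "moves": [
    [[0,0,0],[0,0.001,0],17],
    [[0,0,0],[0,0.0005,0],17],
    [[0,0,0],[0,0,0],17],
    [[0,0,0],[0,0,0],17]
  ]
}}

```text
time: 8.3
ee_pos: [0.6054, -0.0754, 0.0227]
tcp_rot: [-179.9, -0.0, 82.3]
wrist_force: [-3.7, -1.3, 4.0]
opening: 0.0148
grasp_force: 14.3
```

{"name": "servo_tool", "arguments": {
  "moves": [
    [[0,0,0],[0.001,0,0],15],
    [[0,0,0],[0.0015,0,0],15],
    [[0,0,0],[0.0015,0,0],15],
    [[0,0,0],[0.0015,0,0],15],
    [[0,0,0],[0.0015,0,0],15],
    [[0,0,0],[0.0015,0,0],15],
    [[0,0,0],[0.0015,0,0],15],
    [[0,0,0],[0.0015,0,0],15],
    [[0,0,0],[0.001,0,0],15],
    [[0,0,0],[0,0,0],15]
  ]
}}

```text
time: 9.3
ee_pos: [0.6071, -0.0631, 0.0228]
tcp_rot: [-179.9, 0.0, 82.3]
wrist_force: [-4.7, -1.6, 4.2]
opening: 0.0147
grasp_force: 20.4
```

{"name": "servo_tool", "arguments": {
  "moves": [
    [[0,0,0],[0.001,0,0],15],
    [[0,0,0],[0.001,0,0],15],
    [[0,0,0],[0,0,0],15],
    [[0,0,0],[0,0,0],15]
  ]
}}

```text
time: 9.7
ee_pos: [0.6073, -0.0612, 0.0227]
tcp_rot: [-179.9, 0.0, 82.3]
wrist_force: [-5.0, -1.9, 3.4]
opening: 0.0149
grasp_force: 20.4
```

{"name": "servo_tool", "arguments": {
  "moves": [
    [[0,0,0],[0.001,0,0],15],
    [[0,0,0],[0.001,0,0],15],
    [[0,0,0],[0,0,0],15]
  ]
}}

```text
time: 10.0
ee_pos: [0.6075, -0.0598, 0.0227]
tcp_rot: [-179.9, 0.1, 82.3]
wrist_force: [-5.2, -5.6, 3.8]
opening: 0.0145
grasp_force: 20.4
```

{"name": "servo_tool", "arguments": {
  "moves": [
    [[0,0,0],[0.001,0,0],15],
    [[0,0,0],[0.001,0,0],15],
    [[0,0,0],[0,0,0],15]
  ]
}}

```text
time: 10.3
ee_pos: [0.6077, -0.0588, 0.0226]
tcp_rot: [-179.9, 0.2, 82.2]
wrist_force: [-5.3, -9.5, 1.9]
opening: 0.0144
grasp_force: 20.4
```

{"name": "servo_tool", "arguments": {
  "moves": [
    [[0,0,0],[0.001,0,0],15],
    [[0,0,0],[0.0005,0,0],15],
    [[0,0,0],[0,0,0],15]
  ]
}}

```text
time: 10.6
ee_pos: [0.6078, -0.0577, 0.0226]
tcp_rot: [-179.9, 0.2, 82.2]
wrist_force: [-5.5, -11.8, 3.4]
opening: 0.0147
grasp_force: 21.7
```

{"name": "servo_tool", "arguments": {
  "moves": [
    [[0,0,0],[0,0,0],20],
    [[0,0,0],[-0.001,0,0],30],
    [[0,0,0],[-0.001,0,0],42],
    [[0,0,0],[-0.0,0,0],50],
    [[0,0,0],[0,0,0],50],
    [[0,0,0],[0,0,-0.02],50],
    [[0,0,0],[0,0,-0.035],50],
    [[0,0,0],[0,0,-0.035],50],
    [[0,0,0],[0,0,-0.035],50],
    [[0,0,0],[0,0,-0.025],50],
    [[0,0,0],[0,0,0],50],
    [[0,0,0],[0,0,0],50]
  ]
}}

```text
time: 11.8
ee_pos: [0.6087, -0.0575, 0.173]
tcp_rot: [179.9, -0.0, 82.3]
wrist_force: [0.6, 0.6, -0.1]
opening: 0.043
grasp_force: 0.0
```

```bash
python3 - <<'E'
from h import *
np.set_printoptions(precision=4,suppress=True)
o=get_obs();print(o['time'],o['q'],o['ee_pos'],o['tcp_rot'],o['opening'],o['wrist_force'])
im,P=cloud("wrist")
c=calibration("wrist");cp=-np.array(c["R"]).T@c["t"];print(cp)
z=P[...,2]
ux=np.array([.991,-.134]);uy=np.array([.134,.991])
O=np.array([.619,-.0214])
L=np.stack([(P[...,:2]-O)@ux,(P[...,:2]-O)@uy,z],-1)
m=(abs(z-.07)<.003)&(abs(L[...,0])<.055)&(abs(L[...,1])<.04)
Q=P[m];print("tube",m.sum(),rect(Q),rect(L[m]))
m=(z>.045)&(z<.066)&(abs(L[...,0])<.03)&(L[...,1]>.022)&(L[...,1]<.045)
v,u=np.nonzero(m);print("tip",m.sum(),len(u) and (u.min(),u.max(),v.min(),v.max()),np.percentile(L[m],[0,5,50,95,100],axis=0) if m.any() else 0)
m2=(z>.045)&(z<.066)&(abs(L[...,0])<.04)&(L[...,1]<-.0225)&(L[...,1]>-.06)
v,u=np.nonzero(m2);print("pin",m2.sum(),(u.min(),u.max(),v.min(),v.max()),np.percentile(L[m2],[0,5,50,95,100],axis=0))
vv,uu=np.nonzero(m|m2);a=uu.min()-30;b=uu.max()+30;e=vv.min()-20;f=vv.max()+20
crop=im[max(e,0):f,max(a,0):b];print(a,b,e,f)
save(cv2.resize(crop,None,fx=5,fy=5,interpolation=cv2.INTER_CUBIC)[:600,:800],"w2.png")
E
```

```text
11.8 [-5.3977 12.6396 12.2292 89.5332  0.0085 92.2848] [ 0.6087 -0.0575  0.173 ] [179.944   -0.0108  82.3176] 0.0430086285331842 [ 0.6255  0.6196 -0.1384]
[0.6167 0.012  0.3137]
tube 4490 [619.1 -21.   37.1 110.   82.4] [ -0.    0.4 110.   37.1   0.1]
tip 321 (np.int64(245), np.int64(261), np.int64(105), np.int64(126)) [[-0.0163  0.0224  0.0464]
 [-0.0162  0.0228  0.0495]
 [-0.0087  0.0325  0.0543]
 [-0.0013  0.0404  0.0565]
 [-0.0012  0.0413  0.0574]]
pin 185 (np.int64(241), np.int64(266), np.int64(174), np.int64(188)) [[-0.0206 -0.0392  0.0457]
 [-0.0164 -0.0371  0.0477]
 [-0.0087 -0.0291  0.0528]
 [-0.001  -0.0227  0.0605]
 [ 0.0041 -0.0225  0.0615]]
211 296 85 208
```

View pics/w2.png

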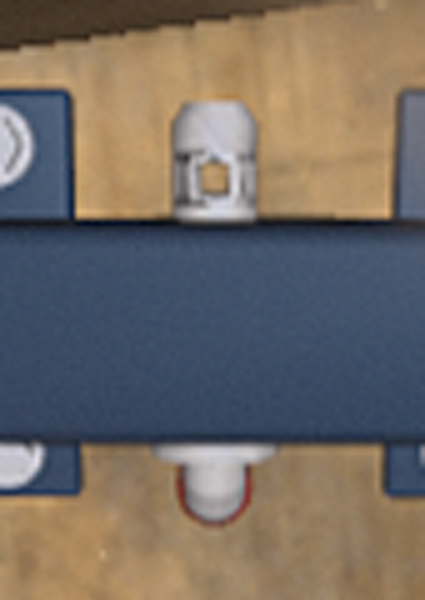

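{"name": "servo_tool", "arguments": {
  "moves": [
    [[0,0,-7.7],[0,0,-0.02],60],
    [[0,0,-7.7],[0,0,-0.02],60],
    [[0,0,-7.7],[0,0,-0.02],60],
    [[0,0,-7.7],[0,0,-0.017],60],
    [[0,0,-7.7],[0,0,0],60],
    [[0,0,-7.7],[0,0,0],60],
    [[0,0,-7.7],[0,0,0],60],
    [[0,0,-7.7],[0,0,0],60],
    [[0,0,-7.7],[0,0,0],60],
    [[0,0,-7.7],[0,0,0],60],
    [[0,0,-7.7],[0,0,0],60],
    [[0,0,-7.7],[0,0,0],60]
  ]
}}

```text
time: 13.05
ee_pos: [0.608, -0.0575, 0.248]
tcp_rot: [180.0, -0.2, 175.0]
wrist_force: [0.5, -0.9, 0.5]
opening: 0.0516
grasp_force: 0.0
```

{"name": "servo_tool", "arguments": {
  "moves": [
    [[0,0,-7.8],[0,0,0],60],
    [[0,0,-7.8],[0,0,0],60],
    [[0,0,0],[-0.0004,0.0294,0],60],
    [[0,0,0],[-0.0004,0.0294,0],60],
    [[0,0,0],[-0.0004,0.0294,0],60],
    [[0,0,0],[-0.0004,0.0294,0],60],
    [[0,0,0],[-0.0004,0.0294,0],60],
    [[0,0,0],[-0.0004,0.0294,0],60],
    [[0,0,0],[-0.0004,0.0294,0],60],
    [[0,0,0],[-0.0004,0.0294,0],60],
    [[0,0,0],[0,0,0],60],
    [[0,0,0],[0,0,0],60]
  ]
}}

```text
time: 14.25
ee_pos: [0.569, 0.1747, 0.2484]
tcp_rot: [-180.0, -0.1, -169.6]
wrist_force: [0.6, 1.1, 0.2]
opening: 0.0509
grasp_force: 0.0
```

```bash
python3 - <<'E'
from h import *
np.set_printoptions(precision=4,suppress=True)
o=get_obs();print(o['time'],o['q'],o['ee_pos'],o['tcp_rot'],o['opening'],o['wrist_force'])
im,P=cloud("wrist");save(im,"w3.png")
x,y,z=P[...,0],P[...,1],P[...,2]
r,g,b=[im[...,i].astype(int) for i in range(3)]
m=(r>90)&(g<r*.5)&(b<r*.5)&(abs(x-.57)<.05)&(abs(y-.174)<.05)&(z>.085)
print("head",m.sum(),rect(P[m]),P[m].mean(0),P[m].min(0),P[m].max(0))
m=(abs(z-.034)<.003)&(abs(x-.558)<.09)&(abs(y-.204)<.09)
print("block",m.sum(),rect(P[m]))
for n in ["clip_grip"]:
    print(n,[(round(a["score"],2),w(a["xyz"],"wrist")) for a in mark_of(n,"wrist")[:2]])
E
```

```text
14.25 [17.0743 11.98   19.8399 97.9865 -0.0076  6.6881] [0.569  0.1747 0.2484] [-179.9777   -0.1249 -169.6138] 0.05093328400785724 [0.6142 1.0949 0.241 ]
head 149 [567.9 173.   21.6   8.3  10.1] [0.5669 0.1727 0.1174] [0.5572 0.1679 0.0985] [0.5787 0.1778 0.1214]
block 2645 [557.1 201.6  46.2 109.7  10.4]
clip_grip [(0.56, array([0.5643, 0.1711, 0.1046]))]
```

View pics/w3.png

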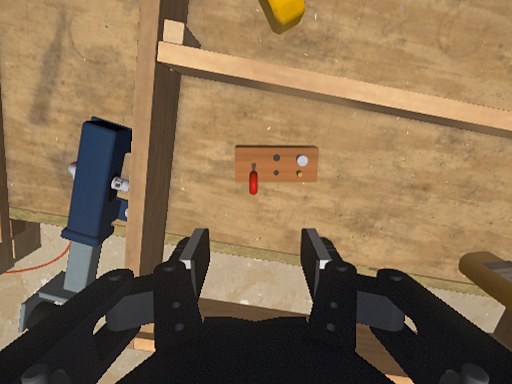

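{"name": "servo_tool", "arguments": {
  "moves": [
    [[0,0,0],[0,-0.0012,0.02],50],
    [[0,0,0],[0,0,0.025],45],
    [[0,0,0],[0,0,0.025],45],
    [[0,0,0],[0,0,0.025],45],
    [[0,0,0],[0,0,0.025],45],
    [[0,0,0],[0,0,0.02],45],
    [[0,0,0],[0,0,0.0164],45],
    [[0,0,0],[0,0,0],35],
    [[0,0,0],[0,0,0],30],
    [[0,0,0],[0,0,0],25],
    [[0,0,0],[0,0,0],20],
    [[0,0,0],[0,0,0],20]
  ]
}}

```text
time: 15.55
ee_pos: [0.57, 0.1732, 0.0942]
tcp_rot: [180.0, 0.1, -169.7]
wrist_force: [-0.8, -0.7, 0.7]
opening: 0.0176
grasp_force: 0.0
```

{"name": "servo_tool", "arguments": {
  "moves": [
    [[0,0,0],[0,0,0],17],
    [[0,0,0],[0,0,0],15],
    [[0,0,0],[0,0,0],13],
    [[0,0,0],[0,0,0],12]
  ]
}}

```text
time: 15.95
ee_pos: [0.5696, 0.1732, 0.0934]
tcp_rot: [-180.0, -0.0, -169.7]
wrist_force: [0.1, 0.0, 0.6]
opening: 0.0105
grasp_force: 0.0
```

{"name": "servo_tool", "arguments": {
  "moves": [
    [[0,0,0],[0,0,0],11],
    [[0,0,0],[0,0,0],10],
    [[0,0,0],[0,0,0],8],
    [[0,0,0],[0,0,0],5],
    [[0,0,0],[0,0,0],2],
    [[0,0,0],[0,0,0],0]
  ],
  "force": 50
}}

```text
time: 16.55
ee_pos: [0.5696, 0.1732, 0.0934]
tcp_rot: [180.0, 0.0, -169.7]
wrist_force: [-0.5, -0.4, 0.2]
opening: 0.0079
grasp_force: 48.7
```

{"name": "servo_tool", "arguments": {
  "moves": [
    [[0,0,0],[0,0,-0.008],0],
    [[0,0,0],[0,0,-0.022],0],
    [[0,0,0],[0,0,-0.03],0],
    [[0,0,0],[0,0,-0.03],0],
    [[0,0,0],[0,0,-0.03],0],
    [[0,0,0],[0,0,-0.02],0],
    [[0,0,6],[0,0,0],0],
    [[0,0,6],[0,0,0],0],
    [[0,0,6],[0,0,0],0],
    [[0,0,0],[0,0,0],0]
  ]
}}

```text
time: 17.55
ee_pos: [0.5696, 0.1732, 0.2339]
tcp_rot: [180.0, 0.0, 172.2]
wrist_force: [0.1, 0.9, -0.5]
opening: 0.008
grasp_force: 48.7
```

{"name": "servo_tool", "arguments": {
  "moves": [
    [[0,0,0],[-0.0075,-0.0158,0],0],
    [[0,0,0],[-0.0075,-0.0158,0],0],
    [[0,0,0],[-0.0075,-0.0158,0],0],
    [[0,0,0],[-0.0075,-0.0158,0],0],
    [[0,0,0],[-0.0075,-0.0158,0],0],
    [[0,0,0],[-0.0075,-0.0158,0],0],
    [[0,0,0],[-0.0075,-0.0158,0],0],
    [[0,0,0],[-0.0075,-0.0158,0],0],
    [[0,0,0],[-0.0075,-0.0158,0],0],
    [[0,0,0],[-0.0075,-0.0158,0],0],
    [[0,0,0],[0,0,0],0],
    [[0,0,0],[0,0,0],0]
  ]
}}

```text
time: 18.75
ee_pos: [0.623, 0.006, 0.2332]
tcp_rot: [180.0, -0.0, 172.3]
wrist_force: [-1.1, -0.3, -0.5]
opening: 0.0081
grasp_force: 48.8
```

```bash
python3 - <<'E'
from h import *
np.set_printoptions(precision=4,suppress=True)
o=get_obs();print(o['time'],o['q'],o['ee_pos'],o['tcp_rot'],o['opening'],o['wrist_force'],o['grasp_force'])
im,P=cloud("wrist");save(im,"w4.png");np.save("w4.npy",P)
E
```

```text
18.75 [ 0.5478 15.5087 22.3571 96.8656  0.0108  8.2902] [0.623  0.006  0.2332] [179.9918  -0.0185 172.2576] 0.008138438793202307 [-1.057  -0.3096 -0.5241] 48.77795219421387
```

View pics/w4.png

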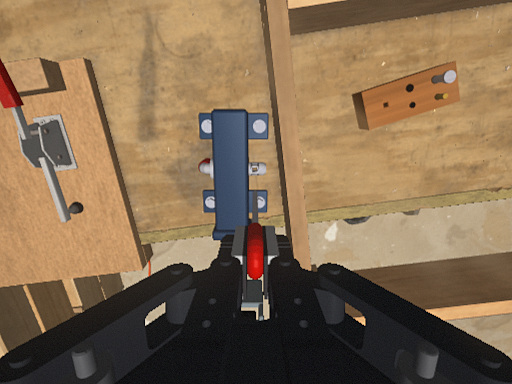

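```bash
python3 - <<'E'
from h import *
np.set_printoptions(precision=4,suppress=True)
P=np.load("w4.npy");im=cv2.imread("pics/w4.png")
c=calibration("wrist");print(np.array(c["camera_matrix"]))
crop=im[150:235,205:305];cv2.imwrite("pics/w4c.png",cv2.resize(crop,None,fx=7,fy=7,interpolation=cv2.INTER_CUBIC))
for v in range(186,226,2): 
    row=P[v,244:268]; k=row[:,2]>.1; 
    print(v,(244+np.nonzero(k)[0]).tolist(), row[k].mean(0) if k.any() else '')
m=(P[160:180,240:275,2]>.045)&(P[160:180,240:275,2]<.066)
Q=P[160:180,240:275][m];vv,uu=np.nonzero(m);print(vv.min()+160,vv.max()+160,uu.min()+240,uu.max()+240,rect(Q))
ray=lambda u,v,z:(lambda d,o:o+d*(z-o[2])/d[2])(np.array(c["R"]).T@np.linalg.inv(c["camera_matrix"])@np.array([u,v,1.]),-np.array(c["R"]).T@np.array(c["t"]))
print(ray(255,169,.058))
E
```

```text
[[272.1879   0.     254.7514]
 [  0.     272.1879 191.9848]
 [  0.       0.       1.    ]]
186 [] 
188 [] 
190 [253, 254, 255, 256] [0.6137 0.0082 0.1536]
192 [253, 254, 255, 256] [0.6136 0.0082 0.1603]
194 [253, 254, 255, 256] [0.6139 0.0082 0.1651]
196 [252, 253, 254, 255, 256] [0.614  0.0078 0.1702]
198 [252, 253, 254, 255, 256, 257] [0.6142 0.0081 0.1749]
200 [252, 253, 254, 255, 256, 257] [0.6142 0.0081 0.1803]
202 [252, 253, 254, 255, 256, 257] [0.6142 0.0081 0.1851]
204 [252, 253, 254, 255, 256, 257] [0.6141 0.0081 0.1898]
206 [252, 253, 254, 255, 256, 257] [0.6142 0.0081 0.1942]
208 [252, 253, 254, 255, 256, 257] [0.6141 0.0082 0.1986]
210 [252, 253, 254, 255, 256, 257] [0.6141 0.0082 0.2028]
212 [252, 253, 254, 255, 256, 257] [0.614  0.0082 0.2069]
214 [252, 253, 254, 255, 256, 257] [0.6141 0.0082 0.2104]
216 [252, 253, 254, 255, 256, 257] [0.6141 0.0082 0.214 ]
218 [252, 253, 254, 255, 256, 257] [0.614  0.0082 0.2175]
220 [252, 253, 254, 255, 256, 257] [0.614  0.0082 0.221 ]
222 [252, 253, 254, 255, 256, 257] [0.6113 0.0085 0.2308]
224 [249, 250, 251, 252, 253, 254, 255, 256, 257, 258, 259, 260] [0.6117 0.0085 0.2329]
160 179 247 265 [615.8   9.9  21.4  25.9  81.9]
[0.6145 0.0087 0.058 ]
```

View pics/w4c.png

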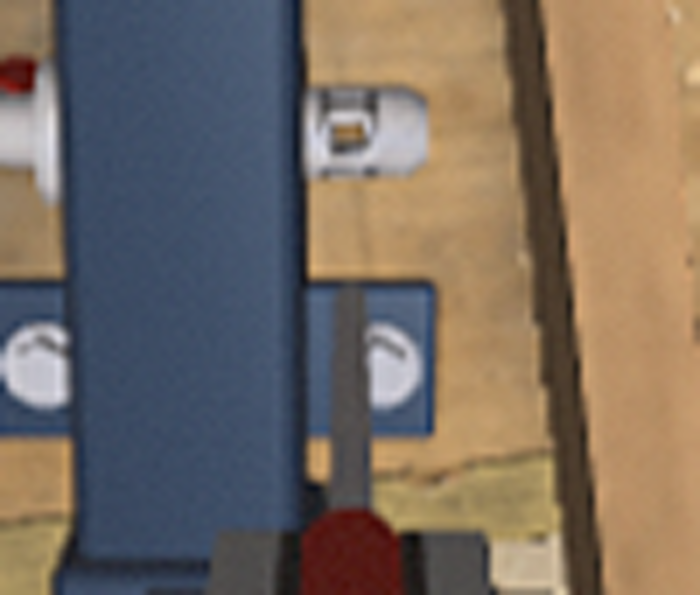

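{"name": "servo_tool", "arguments": {
  "moves": [
    [[0,0,0],[0,0,0.02],0],
    [[0,0,0],[0,0,0.02],0],
    [[0,0,0],[0,0,0.02],0],
    [[0,0,0],[0,0,0.015],0],
    [[0,0,0],[0,0,0.01],0],
    [[0,0,0],[0,0,0],0],
    [[0,0,0],[0,0,0],0],
    [[0,0,0],[0,0,0],0]
  ]
}}

```text
time: 19.6
ee_pos: [0.6232, 0.0067, 0.1495]
tcp_rot: [180.0, 0.1, 172.3]
wrist_force: [-0.7, 0.9, -0.8]
opening: 0.0076
grasp_force: 48.8
```

```bash
python3 - <<'E'
from h import *
np.set_printoptions(precision=4,suppress=True)
o=get_obs();print(o['time'],o['ee_pos'],o['wrist_force'])
im,P=cloud("wrist")
crop=im[140:225,205:305];save(cv2.resize(crop,None,fx=7,fy=7,interpolation=cv2.INTER_CUBIC),"w5.png")
E
```

```text
19.6 [0.6232 0.0067 0.1495] [-0.7266  0.9264 -0.8264]
```

View pics/w5.png

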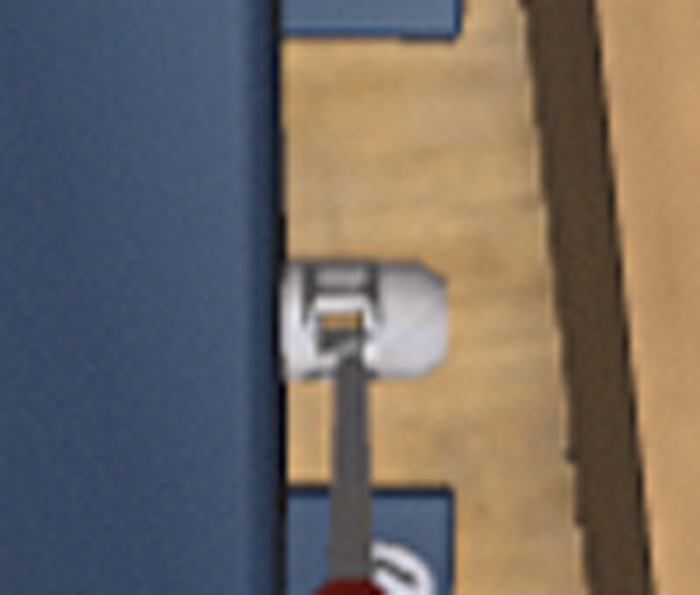

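```bash
python3 - <<'E'
from h import *
np.set_printoptions(precision=4,suppress=True)
o=get_obs();im,P=cloud("wrist");c=calibration("wrist")
ray=lambda u,v,z:(lambda d,o:o+d*(z-o[2])/d[2])(np.array(c["R"]).T@np.linalg.inv(c["camera_matrix"])@np.array([u,v,1.]),-np.array(c["R"]).T@np.array(c["t"]))
print("axis",ray(205+341/7,140+319/7,.05),"hole",ray(205+341/7,140+319/7,.058))
for v in range(189,220,4):
    row=P[v,244:268];k=row[:,2]>.066;print(v,(244+np.nonzero(k)[0]).tolist(),row[k].mean(0) if k.any() else'')
print(o['ee_pos'])
E
```

```text
axis [0.6154 0.0074 0.05  ] hole [0.6133 0.0077 0.058 ]
189 [] 
193 [253, 254, 255, 256] [0.6142 0.0083 0.0787]
197 [252, 253, 254, 255, 256] [0.6145 0.0078 0.0886]
201 [252, 253, 254, 255, 256, 257] [0.6145 0.0082 0.0989]
205 [252, 253, 254, 255, 256, 257] [0.6144 0.0082 0.1086]
209 [252, 253, 254, 255, 256, 257] [0.6145 0.0082 0.1168]
213 [252, 253, 254, 255, 257] [0.6144 0.008  0.1246]
217 [252, 253, 254, 255, 256, 257] [0.6143 0.0082 0.1321]
[0.6232 0.0066 0.1495]
```

{"name": "servo_tool", "arguments": {
  "moves": [
    [[0,0,0],[0.0005,-0.0008,0.004],0],
    [[0,0,0],[0,0,0.004],0],
    [[0,0,0],[0,0,0.002],0],
    [[0,0,0],[0,0,0.001],0],
    [[0,0,0],[0,0,0.001],0],
    [[0,0,0],[0,0,0],0],
    [[0,0,0],[0,0,0],0]
  ]
}}

```text
time: 20.4
ee_pos: [0.6222, 0.0058, 0.1365]
tcp_rot: [180.0, 0.0, 172.3]
wrist_force: [-0.2, -0.1, -0.8]
opening: 0.0082
grasp_force: 48.8
```

{"name": "servo_tool", "arguments": {
  "moves": [
    [[0,0,0],[0,0,0.001],0],
    [[0,0,0],[0,0,0.001],0],
    [[0,0,0],[0,0,0.001],0],
    [[0,0,0],[0,0,0],0]
  ]
}}

```text
time: 20.8
ee_pos: [0.6221, 0.0058, 0.1332]
tcp_rot: [-180.0, -0.0, 172.3]
wrist_force: [0.2, -0.4, -0.6]
opening: 0.0077
grasp_force: 48.8
```

{"name": "servo_tool", "arguments": {
  "moves": [
    [[0,0,0],[0,0,0.0015],0],
    [[0,0,0],[0,0,0.0015],0],
    [[0,0,0],[0,0,0.001],0],
    [[0,0,0],[0,0,0],0]
  ]
}}

```text
time: 21.2
ee_pos: [0.6221, 0.0058, 0.1291]
tcp_rot: [-180.0, -0.0, 172.3]
wrist_force: [-0.6, 0.2, -0.3]
opening: 0.008
grasp_force: 48.8
```

{"name": "servo_tool", "arguments": {
  "moves": [
    [[0,0,0],[0,0,0.002],0],
    [[0,0,0],[0,0,0.002],0],
    [[0,0,0],[0,0,0.002],0],
    [[0,0,0],[0,0,0],0]
  ]
}}

```text
time: 21.6
ee_pos: [0.622, 0.0058, 0.1229]
tcp_rot: [-180.0, -0.0, 172.3]
wrist_force: [0.3, -1.0, -0.3]
opening: 0.0077
grasp_force: 48.8
```

{"name": "servo_tool", "arguments": {
  "moves": [
    [[0,0,0],[0,0,0.002],0],
    [[0,0,0],[0,0,0.002],0],
    [[0,0,0],[0,0,0.002],0],
    [[0,0,0],[0,0,0],0]
  ]
}}

```text
time: 22.0
ee_pos: [0.622, 0.0058, 0.117]
tcp_rot: [-180.0, -0.0, 172.3]
wrist_force: [0.5, 0.3, 0.7]
opening: 0.008
grasp_force: 48.8
```

{"name": "servo_tool", "arguments": {
  "moves": [
    [[0,0,0],[0,0,0.002],0],
    [[0,0,0],[0,0,0.002],0],
    [[0,0,0],[0,0,0],0]
  ]
}}

```text
time: 22.3
ee_pos: [0.6221, 0.0058, 0.113]
tcp_rot: [-180.0, -0.0, 172.3]
wrist_force: [-0.7, 0.6, 0.0]
opening: 0.0075
grasp_force: 48.8
```

{"name": "servo_tool", "arguments": {
  "moves": [
    [[0,0,0],[0,0,0.002],0],
    [[0,0,0],[0,0,0.002],0],
    [[0,0,0],[0,0,0],0]
  ]
}}

```text
time: 22.6
ee_pos: [0.6223, 0.0058, 0.1092]
tcp_rot: [-180.0, 0.0, 172.3]
wrist_force: [0.2, -0.5, -0.4]
opening: 0.008
grasp_force: 48.8
```

{"name": "servo_tool", "arguments": {
  "moves": [
    [[0,0,0],[0,0,0.002],0],
    [[0,0,0],[0,0,0.002],0],
    [[0,0,0],[0,0,0],0]
  ]
}}

```text
time: 22.9
ee_pos: [0.6228, 0.0058, 0.1058]
tcp_rot: [180.0, 0.1, 172.3]
wrist_force: [3.6, 0.4, 2.6]
opening: 0.0078
grasp_force: 49.3
```

{"name": "servo_tool", "arguments": {
  "moves": [
    [[0,0,0],[0,0,0.002],0],
    [[0,0,0],[0,0,0.002],0],
    [[0,0,0],[0,0,0],0]
  ]
}}

```text
time: 23.2
ee_pos: [0.6228, 0.0058, 0.1018]
tcp_rot: [180.0, 0.1, 172.3]
wrist_force: [5.2, -0.5, 3.8]
opening: 0.0077
grasp_force: 49.3
```

{"name": "servo_tool", "arguments": {
  "moves": [
    [[0,0,0],[0,0,0.002],0],
    [[0,0,0],[0,0,0.002],0],
    [[0,0,0],[0,0,0],0]
  ]
}}

```text
time: 23.5
ee_pos: [0.6224, 0.0058, 0.0964]
tcp_rot: [-180.0, -0.0, 172.3]
wrist_force: [6.4, -1.0, -3.9]
opening: 0.0081
grasp_force: 48.7
```

{"name": "servo_tool", "arguments": {
  "moves": [
    [[0,0,0],[0,0,0.002],0],
    [[0,0,0],[0,0,0.002],0],
    [[0,0,0],[0,0,0],0]
  ]
}}

```text
time: 23.8
ee_pos: [0.6217, 0.0058, 0.0917]
tcp_rot: [-180.0, -0.1, 172.3]
wrist_force: [5.7, -0.6, -7.0]
opening: 0.0081
grasp_force: 48.5
```

{"name": "servo_tool", "arguments": {
  "moves": [
    [[0,0,0],[0,0,0.002],0],
    [[0,0,0],[0,0,0.002],0],
    [[0,0,0],[0,0,0],0]
  ]
}}

```text
time: 24.1
ee_pos: [0.6217, 0.0059, 0.089]
tcp_rot: [-180.0, -0.1, 172.3]
wrist_force: [1.1, -0.0, -1.7]
opening: 0.0077
grasp_force: 49.2
```

{"name": "servo_tool", "arguments": {
  "moves": [
    [[0,0,0],[0,0,0.0005],0],
    [[0,0,0],[0,0,0],0],
    [[0,0,0],[0,0,0],11],
    [[0,0,0],[0,0,0],14],
    [[0,0,0],[0,0,0],18],
    [[0,0,0],[0,0,0],22],
    [[0,0,0],[0,0,0],22],
    [[0,0,0],[0,0,0],22],
    [[0,0,0],[0,0,0],22],
    [[0,0,0],[0,0,0],22]
  ]
}}

```text
time: 25.1
ee_pos: [0.6222, 0.0058, 0.0889]
tcp_rot: [180.0, -0.0, 172.3]
wrist_force: [-0.2, 0.2, 0.7]
opening: 0.0188
grasp_force: 0.0
```

{"name": "servo_tool", "arguments": {
  "moves": [
    [[0,0,0],[0,0,-0.01],22],
    [[0,0,0],[0,0,-0.02],22],
    [[0,0,0],[0,0,-0.03],22],
    [[0,0,0],[0,0,-0.03],22],
    [[0,0,0],[0,0,-0.03],22],
    [[0,0,0],[0,0,-0.02],22],
    [[0,0,0],[0,0,0],22],
    [[0,0,0],[0,0,0],22],
    [[0,0,0],[0,0,0],22]
  ]
}}

```text
time: 26.0
ee_pos: [0.6219, 0.0058, 0.2279]
tcp_rot: [-180.0, -0.1, 172.3]
wrist_force: [-0.0, 0.2, -0.2]
opening: 0.0187
grasp_force: 0.0
```

```bash
python3 - <<'E'
from h import *
np.set_printoptions(precision=4,suppress=True)
o=get_obs();print(o['time'],o['ee_pos'],o['wrist_force'],o['opening'])
im,P=cloud("wrist");x,y,z=np.moveaxis(P,-1,0)
r,g,b=[im[...,i].astype(int) for i in range(3)]
m=(r>70)&(g<r*.5)&(b<r*.5)&(abs(x-.62)<.03)&(abs(y-.008)<.03)&(z>.07)
print("head",m.sum(),rect(P[m]),P[m].max(0),np.percentile(z[m],98))
im2,_=camera("scene")
a=cv2.resize(im2[180:320,230:400],None,fx=2.9,fy=2.9,interpolation=cv2.INTER_CUBIC)[:400,:400]
b2=cv2.resize(im[120:260,185:325],(400,400),interpolation=cv2.INTER_CUBIC)
save(np.hstack([a,b2]),"f.png")
E
```

```text
26.0 [0.6219 0.0058 0.2279] [-0.0343  0.1598 -0.2201] 0.018749979605129443
head 197 [626.3   6.1   8.   22.7  82. ] [0.638  0.0106 0.1139] 0.11328777002535945
```

View pics/f.png

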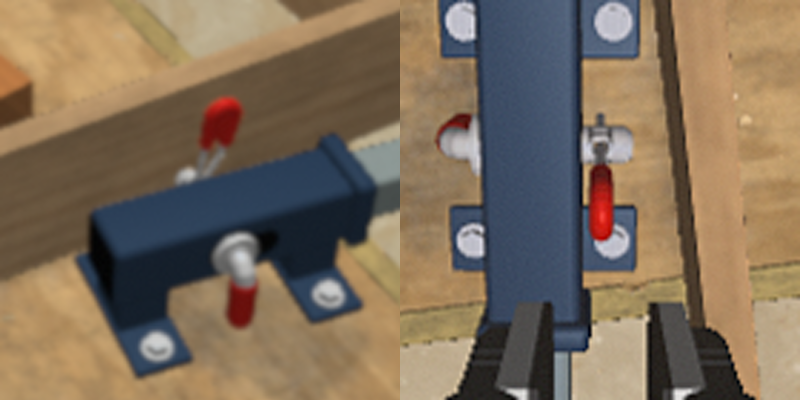

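```bash
python3 -c "
from workcell import *
print(job_done())"
```

```text
the job is handed in; nothing more can be done
None
```

The hitch pin is pushed home and the R-clip is snapped on upright through its cross-hole. The gripper has let go and is clear. I handed the job in at about 26 s of the 72 s allowed; the hand-in call returned no verdict.

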